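Find the worn vise by its crank's free play and hold the stuck jar in the sound one

ROBOT

A 6-joint arm with a two-finger parallel gripper is mounted at the origin on the work surface; the furniture and walls round the work are solid. World frame = base frame: x ahead of the robot, y to its left, z up, the work surface at z = 0. Lengths are in m, angles in rad, forces in N, time in s.
With the tool pointing down it reaches from about 0.2 to 0.875 m from the base axis. Payload 3.4 kg.
Tool frame: the origin (TCP) lies midway between the tips of the shut fingers; the grasp point (between the pads) lies r.grip_point_offset behind it (r.grip_point_offset is the distance from the TCP to the grasp point, in m); z points along the fingers, y is the line along which they close (so a half turn about z gives the same grasp; the last joint's range is limited). The gripper opens to 94 mm and grips with 3 to 60 N. Pads are 16 mm wide; open, the fingers measure 119 mm over their backs; the gripper's body (75 mm by 177 mm) begins 78 mm behind the grasp point.
Start: joints at [-1.347, 0.276, 1.505, -0, 1.361, -0.121], TCP at [0.194, -0.541, 0.205] pointing down, gripper open.
Joint ranges: [-2.89, 2.89], [-0.75, 2.08], [0.22, 2.7], [-1.18, 4.32], [0.11, 2.71], [-2.7, 2.7]. Speed limits (rad/s): [2.57, 2.57, 3.14, 3.14, 3.14, 3.14].

INTERFACE

Orientations are given as a rotation vector (axis times angle).
In Python, from cell import monitor, cams, order, silhouettes, pinpoint, r gives the robot as it stands.
- The arm moves only by the tool send_rows, never from a script. Its argument "motion" is a list of rows, each a list of 7 numbers: the gripper's target within -1 to 1 (shut at 1, half-way at 0, fully open at -1), then the shift along the tool's x, y, z in m, then the turn, a rotation vector about the tool's x, y, z in degrees. A call has 1 to 5 rows; each row shifts and turns the commanded pose from where the row before left it, along the tool's axes as they then stand; what a row does not reach is not made up. A row lasts 1/10 s, in which the tool goes at most 50 mm and 8.59 degrees, less where a joint would pass 70% of its speed; a pose out of reach is approached as far as the arm can. A call is refused whole if a number of a shift passes 0.05 or a number of a turn 8.59, either way. A call with a gripper value outside its range is refused whole. The fingers move at their own pace and stop on an object; the grip force is fixed at half the most. Time passes only in rows, so rows that do not move let the fingers close. It gives the time, the measured TCP pose, the force, the opening and the grip force at its end, in the units of the state.
- monitor.state(): the state, without advancing time (a new reading comes with each control period).
- cams.capture(name): name is "scene" or "top"; returns the picture (384x512x3 uint8, blue, green, red); there is no depth.
- cams.camera_model(name): a dict with "intrinsics" (3x3 intrinsics, pixels), "cam_to_world" (4x4, takes a point from camera to world coordinates). Camera axes: x right, y down, z forward; pixel columns grow to the right and rows downward; lengths in m; the calibration is good to about 2 mm. A picture is of the moment at which its call begins. camera_model takes no time and is no camera call.
- order.job_done(): hands the job in; it is judged then, once.
Trained networks look in the newest picture that a camera, given by its name, has taken for a name from the list of things; names that differ only in an ending like _2 or _b are one class to them, and where a whole thing is asked for, a point or a joint stands for the part that bears it (a point fixed in the world has none). Each returns a list of dicts, best first, with "score" (0 to 1); they miss things now and then, are a little off and sometimes report something else, mostly with a low value. They report only what shows in the picture. A call takes as long as a camera call.
- silhouettes(label, camera): "pixels" (384x512 bool, what is visible of it) and "position" ([column, row] in pixels, amid what is visible of it).
- pinpoint(label, camera): "position" ([column, row] in pixels: a listed point, or the origin of a listed thing).
The state is a dict: "time_s": time; "joints": joint angles; "dq": joint speeds; "joint_efforts": joint torques, N m; "tool_pos": TCP position; "orientation": TCP orientation; "force": force on the tool from outside, world axes, zero at the start; "torque": the same for the moment, N m; "gripper_width": finger opening in m; "gripper_force": force on a finger pad.
Only numpy, scipy, OpenCV 4.12 (cv2) and the standard library are available. Lean on these libraries where they do the work, as an engineer would, in place of code of your own. Each camera call takes 0.05 s, during which the arm holds its last target. There are 200 camera calls.

TASK

The cap of the glaze jar is stuck, so I want the jar held in a vise. One of the two small vises has a worn crank: rock both crank handles back and forth to find which has far more free play before the jaw resists. Then stand the jar upright on the bed of the other, sound vise and crank its jaw shut until the jar is snug between the pads, without crushing it; never clamp it in the worn vise, and leave the two cups beside the vises where they are.

Things in the scene. Friction and masses are not known exactly. Their poses are not given: they have to be found in the camera images.
- vise_left: Left one of two like vises (one is worn, now this, now that; looks do not tell). Small, grey, bolted down; long axis = its x, origin on the table top at z 0. Base x -132 to +98 mm, 92 wide; steel bed 58 wide, top at z 18. Fixed jaw at the +x end, its rubber pad's face at x = +78. Jaws 84 wide, tops at z 50. Gear bridge, top z 54, round the upright pinion shaft at x = -70, y = 0, which carries the crank (hub to z 80)
- vise_right: The right vise: same build, sizes and axes as vise_left. In both, turning the crank clockwise seen from above slides the jaw towards the fixed jaw (+x), 11 mm per radian; anticlockwise opens it. The crank (radius 55 mm) points about to the vise's -x with the jaw fully open (76 mm between pads), swings through its +y side and points about to +x when nearly shut (44 mm)
- vise_left_knob (a point): Middle of vise_left's crank grip, z 95 mm, 55 mm from the shaft: upright black cylinder, 20 mm in diameter, z 70 to 111, spinning freely on its pin; arm below it, top z 68. The crank has free play before it takes the pinion along: there it swings with under 0.3 N at the grip; a few mm at the grip on the sound vise, several times as much on the worn one. It starts near the middle of its play
- vise_right_knob (a point): The same point on vise_right's crank grip. On both vises, once the free play is taken up, moving the jaw takes about 3 N at the grip (jaw friction 14 N), and the jaw stays where it is left; when the jaw meets something, each further newton at the grip adds 5 N at the jaw; reversing the crank first crosses the free play again
- vise_left_jaw: Sliding jaw of vise_left: grey block 84 mm wide with a rubber pad, top 50 mm above the table. Origin in the middle of the pad's face at bed level (z 18 mm); its x axis points to the fixed jaw, along which it slides; at the start 62 to 76 mm from the fixed pad
- vise_left_pinion: Pinion and shaft of vise_left, upright, 70 mm to the vise's -x; origin on the shaft's axis at the table top. It turns with the jaw (11 mm per radian); its x axis points to where the crank is when in the middle of its free play. That play, either way, is about 4 mm at the grip if the vise is sound and 16 mm if it is worn
- vise_left_bed (a point): Point on the bed of vise_left, 18 mm above the table, on its middle line, 37 mm from the fixed pad's face: a jar set down with its foot centred here stands clear between the open jaws
- vise_right_jaw: Sliding jaw of vise_right: grey block 84 mm wide with a rubber pad, top 50 mm above the table. Origin in the middle of the pad's face at bed level (z 18 mm); its x axis points to the fixed jaw, along which it slides; at the start 62 to 76 mm from the fixed pad
- vise_right_pinion: Pinion and shaft of vise_right, upright, 70 mm to the vise's -x; origin on the shaft's axis at the table top. It turns with the jaw (11 mm per radian); its x axis points to where the crank is when in the middle of its free play. That play, either way, is about 4 mm at the grip if the vise is sound and 16 mm if it is worn
- vise_right_bed (a point): Point on the bed of vise_right, 18 mm above the table, on its middle line, 37 mm from the fixed pad's face: a jar set down with its foot centred here stands clear between the open jaws
- jar: Plastic glaze jar with a white body and a screw cap, the only jar near the vises: body 48 mm in diameter, 56 mm high, cap 43 mm in diameter up to 68 mm; about 0.12 kg; origin under its foot, z up. Thin walled: snug is 5 to 25 N of jaw force, more than 45 N cracks it
- cup: Bystander at the right: speckled grey cup, 62 mm in diameter, 60 mm high, origin under its foot; leave it where it is
- beaker: Bystander at the left: pale green glazed cup, 66 mm in diameter, 57 mm high, origin under its foot; leave it where it is

How it is judged:
By the outcome, as a careful person would: the job done as asked, in the order asked, and still so for the second after the job is handed in, with the robot touching nothing.
It also fails if it takes over 72 s, if anything falls off the work surface, if the arm or the gripper's body presses on something with over 40 N, if the wrist force passes 120 N, or if a joint passes its speed limit or range.

## Working session

There is one attempt and no reset: what is moved stays moved. The work goes in short steps, Python scripts to look and compute and a tool call to move; the robot and the scene stay as the last step left them, time stands still between calls to the robot, and variables do not carry over. Pictures are saved under pics/ and viewed, at most 10 in all, crops included, and the job is handed in when it is done.

Besides the shell and the picture viewer there is one more tool, called after "Request:" in YAML: its name, and indented under it one key for each argument. send_rows: Moves the arm, as the interface text tells. Its arguments: {"type":"object","properties":{"motion":{"type":"array"}},"required":["motion"]}

```bash
ls; mkdir -p pics; cat > h.py <<'E'
import numpy as np,cv2
from cell import monitor,cams,order,silhouettes,pinpoint,r
from scipy.spatial.transform import Rotation as R
def ray(c,p):
    m=cams.camera_model(c);K=np.array(m["intrinsics"]);T=np.array(m["cam_to_world"])
    d=T[:3,:3]@np.linalg.solve(K,[p[0],p[1],1.]);return T[:3,3],d
def atz(c,p,z):
    o,d=ray(c,p);return (o+d*(z-o[2])/d[2])
def proj(c,P):
    m=cams.camera_model(c);K=np.array(m["intrinsics"]);T=np.linalg.inv(np.array(m["cam_to_world"]))
    q=K@(T[:3,:3]@np.array(P)+T[:3,3]);return q[:2]/q[2]
E
python3 - <<'E'
from h import *
for c in("top","scene"):
    cv2.imwrite(f"pics/{c}0.png",cams.capture(c))
    print(c,np.round(cams.camera_model(c)["cam_to_world"],3).tolist())
Z=dict(vise_left=0,vise_right=0,vise_left_knob=.095,vise_right_knob=.095,vise_left_jaw=.018,vise_right_jaw=.018,vise_left_pinion=0,vise_right_pinion=0,vise_left_bed=.018,vise_right_bed=.018,jar=0,cup=0,beaker=0)
for n,z in Z.items():
  for c in("top","scene"):
    for d in pinpoint(n,c)[:2]:
        print(n,c,round(d["score"],2),np.round(d["position"]),np.round(atz(c,d["position"],z),4)[:2])
s=monitor.state();print(s,r.grip_point_offset)
E
```

```text
pics
top [[-0.023, -0.976, 0.216, 0.122], [-1.0, 0.023, -0.003, -0.026], [-0.002, -0.216, -0.976, 1.645], [0.0, 0.0, 0.0, 1.0]]
scene [[0.423, -0.377, 0.824, -0.928], [-0.906, -0.188, 0.379, -0.667], [0.012, -0.907, -0.421, 0.794], [0.0, 0.0, 0.0, 1.0]]
vise_left top 0.91 [162. 193.] [0.4759 0.2757]
vise_left scene 0.77 [182. 199.] [0.4678 0.279 ]
vise_right top 0.55 [314. 190.] [ 0.4737 -0.255 ]
vise_right scene 0.85 [317. 231.] [ 0.4561 -0.2651]
vise_left_knob top 0.44 [176. 209.] [0.4002 0.2092]
vise_left_knob scene 0.34 [396. 236.] [ 0.367  -0.5333]
vise_right_knob top 0.52 [349. 204.] [ 0.4031 -0.3519]
vise_right_knob scene 0.54 [347. 216.] [ 0.4316 -0.3667]
vise_left_jaw top 0.64 [156. 194.] [0.4672 0.2901]
vise_left_jaw scene 0.55 [178. 194.] [0.4692 0.2997]
vise_right_jaw top 0.51 [313. 191.] [ 0.4671 -0.2496]
vise_right_jaw top 0.49 [351. 205.] [ 0.4158 -0.3762]
vise_right_jaw scene 0.88 [310. 225.] [ 0.4583 -0.2386]
vise_left_pinion top 0.48 [180. 198.] [0.456  0.2109]
vise_left_pinion top 0.19 [234. 182.] [0.5103 0.0238]
vise_left_pinion scene 0.52 [182. 202.] [0.4471 0.26
[... 843 characters left out ...]
 1.4, 'joints': array([-1.34697414e+00,  2.75889758e-01,  1.50488586e+00,  8.76214855e-06,
        1.36072694e+00, -1.21024515e-01]), 'dq': array([ 1.18175942e-03,  8.23240168e-05, -4.68015395e-04,  4.34885898e-04,
       -1.34743188e-03, -1.60750154e-04]), 'joint_efforts': array([-3.98897384e-06, -4.04471469e+01, -2.37494856e+01,  7.03511504e-02,
        2.48795474e-02,  1.57347735e-06]), 'tool_pos': array([ 0.19437212, -0.54118506,  0.2055045 ]), 'orientation': array([3.09492104e+00, 5.38985710e-01, 2.07134195e-05]), 'force': array([0.0784721 , 0.23693175, 0.13331147]), 'torque': array([0.00906348, 0.01652465, 0.02828803]), 'gripper_force': 0.0, 'gripper_width': 0.09417602642778401} 0.0188
```

```bash
python3 - <<'E'
import cv2,numpy as np
a=cv2.imread("pics/top0.png")
c=cv2.resize(a[140:250,90:400],None,fx=2.58,fy=2.58,interpolation=cv2.INTER_CUBIC)
b=cv2.imread("pics/scene0.png")
d=cv2.resize(b[150:270,110:430],None,fx=2.5,fy=2.5,interpolation=cv2.INTER_CUBIC)
d=np.pad(d,((0,0),(0,max(0,c.shape[1]-d.shape[1])),(0,0)))[:,:c.shape[1]]
c=np.pad(c,((0,0),(0,d.shape[1]-c.shape[1]),(0,0)))
o=np.vstack([c,d])[:600];cv2.imwrite("pics/c0.png",o);print(o.shape)
E
```

```text
(584, 800, 3)
```

View pics/c0.png

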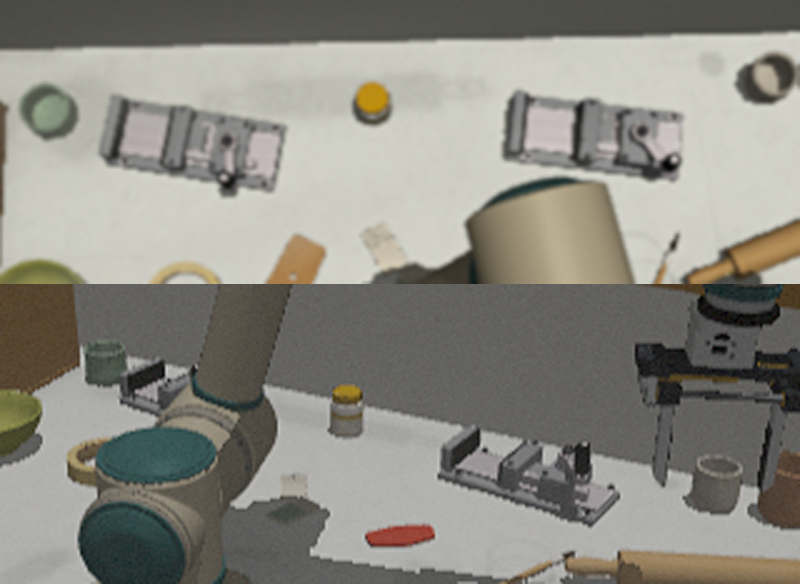

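```bash
cat > fit.py <<'E'
from h import *
from scipy.optimize import minimize
S=4
def box(x0,x1,w,z0,z1): return np.array([[x,y,z] for x in(x0,x1) for y in(-w/2,w/2) for z in(z0,z1)])
B=[box(-.132,.098,.092,0,.012),box(.080,.098,.084,0,.05)]
def render(p,cam,u0,sz):
    m=np.zeros((sz[1]*S,sz[0]*S),np.uint8);c,s=np.cos(p[2]),np.sin(p[2])
    for b in B:
        P=np.c_[p[0]+c*b[:,0]-s*b[:,1],p[1]+s*b[:,0]+c*b[:,1],b[:,2]]
        q=np.array([proj(cam,x) for x in P]);h=cv2.convexHull(((q-u0+.5)*S*16).astype(np.int32))
        cv2.fillPoly(m,[h],255,shift=4)
    return cv2.resize(m,sz,interpolation=cv2.INTER_AREA)/255.
def fit(mask,p0,cam="top"):
    r,c=np.where(mask);u0=np.array([c.min()-12,r.min()-12]);sz=(int(np.ptp(c)+25),int(np.ptp(r)+25))
    M=mask[u0[1]:u0[1]+sz[1],u0[0]:u0[0]+sz[0]].astype(float)
    f=lambda d:np.abs(render(p0+np.array(d)*[.01,.01,.1],cam,u0,sz)-M).sum()
    best=minimize(f,[0,0,0],method="Nelder-Mead",options=dict(initial_simplex=[[0,0,0],[1,0,0],[0,1,0],[0,0,1]],xatol=.01,fatol=.1))
    return p0+best.x*[.01,.01,.1],best.fun,M.sum()
if __name__=="__main__":
    im=cams.capture("top");cams.capture("scene")
    for n,p0 in(("vise_left",[.466,.278,1.44]),("vise_right",[.47,-.258,1.44])):
        for d in silhouettes(n,"top")[:1]:
            p,e,A=fit(np.array(d["pixels"]),np.array(p0));print(n,d["score"],np.round(p,4),e,A)
            c,s=np.cos(p[2]),np.sin(p[2])
            for k,x in(("pin",-.07),("bed",.041)): print(k,np.round([p[0]+c*x,p[1]+s*x],4))
        for d in silhouettes(n+"_knob","top")[:2]: print("knob sil",d["score"],np.array(d["pixels"]).sum(),d["position"])
        for d in silhouettes(n+"_jaw","top")[:2]: print("jaw sil",d["score"],np.array(d["pixels"]).sum(),d["position"])
        # dark blob near knob
        q=np.array([176,209] if n=="vise_left" else [350,203]);g=cv2.cvtColor(im,cv2.COLOR_BGR2GRAY)
        print(g[q[1]-8:q[1]+9,q[0]-8:q[0]+9])
    for c in("top","scene"):
        d=silhouettes("jar",c)[0];rr,cc=np.where(d["pixels"]);print(c,d["position"],cc.min(),cc.max(),rr.min(),rr.max(),np.round(atz(c,d["position"],.04),4))
E
python3 fit.py
```

```text
vise_left 0.96 [0.467  0.2788 1.3735] 115.54901960784315 1840.0
pin [0.4533 0.2101]
bed [0.475 0.319]
knob sil 0.44 48 [179.1, 209.3]
jaw sil 0.73 335 [158.1, 193.7]
[[155 157 155 140 129 128 130 131 136 156 177 177 137 113 131 134 126]
 [141 145 131 114 117 125 129 131 134 155 177 178 139 114 132 131 117]
 [161 168 142  98  94 111 126 130 132 154 177 180 140 113 129 126 112]
 [149 160 139  96  86 107 126 129 124 148 178 183 141 103 114 117 109]
 [137 135 118  94  92 108 121 114 102 128 167 180 138  87  93 109 119]
 [136 134 122  98  83  88  91  84  77  94 129 154 122  74  85 104 124]
 [135 137 132 116  94  81  68  87 116 108  86  94  85  63  77  83  90]
 [122 126 127 125 120 102  82 126 169 152  92  51  46  49  61  65  74]
 [113 111 115 121 124 111  87 115 153 139  86  33  28  57  86  97 104]
 [157 152 153 156 158 146 106  75  80  71  44  21  33  77 112 125 129]
 [201 202 200 203 203 193 160 100  47  26  19  25  52  85 110 124 127]
 [208 208 208 208 211 208 182 125  64  33  29  41  69  96 132 158 162]
 [206 206 205 207 210 207 174 116  79  67  65  67  78 108 166 202 206]
 [206 206 2
[... 1106 characters left out ...]
 210 210 209]
 [ 57  86 101  82  47  17   3   6  17  33  73 144 195 209 208 209 209]
 [ 49  57  63  58  49  32  19  13  21  54 108 174 207 210 208 209 209]
 [ 50  50  49  53  64  65  60  56  70 102 138 184 210 211 209 209 209]
 [ 51  49  46  56  82 101 108 107 124 135 150 186 208 211 210 209 208]
 [ 57  57  65  78 101 119 129 128 133 135 150 188 207 210 208 209 209]
 [ 92  99 128 150 157 160 160 139 119 133 169 197 208 209 208 208 208]
 [159 165 186 203 205 205 201 181 160 172 196 207 208 208 208 209 209]
 [206 206 210 211 210 210 209 206 203 205 209 210 209 208 209 209 209]]
top [232.6, 180.6] 227 240 173 188 [0.5045 0.027  0.04  ]
scene [248.9, 201.4] 241 254 191 211 [0.4904 0.0068 0.04  ]
```

```bash
python3 - <<'E'
from h import *
for n,q,p in(("L",(176.2,208.5),(.4533,.2101)),("R",(351,201.6),(.4543,-.324))):
    k=atz("top",q,.111)[:2];d=k-p;print(n,k,np.hypot(*d),np.degrees(np.arctan2(d[1],d[0])))
for n in("vise_right_knob","vise_left_knob"):
  for c in("scene",): 
    cams.capture(c); print(n,[(round(d["score"],2),d["position"],atz(c,d["position"],.095)[:2]) for d in pinpoint(n,c)])
print(proj("scene",(.415,-.36,.095)))
E
```

```text
L [0.39959232 0.20747784] 0.05377164838821899 -177.204874737886
R [ 0.40889469 -0.35617937] 0.05565208302238219 -144.67427689785404
vise_right_knob [(0.39, [343.9, 215.2], array([ 0.43035958, -0.35791235]))]
vise_left_knob []
[343.23830814 217.3316758 ]
```

Request:
send_rows:
  motion:
    - [-1,0,0,0,0,0,-7.7]
    - [-1,0,0,0,0,0,-7.7]
    - [-1,0,0,0,0,0,-7.7]
    - [-1,0,0,0,0,0,-7.7]
    - [-1,0,0,0,0,0,-7.7]

```text
time_s: 2.6
tool_pos: [0.1944, -0.5412, 0.2055]
orientation: [2.74, 1.537, -0.0]
force: [-0.0, 1.2, 0.1]
gripper_width: 0.0941
gripper_force: 0.0
```

Request:
send_rows:
  motion:
    - [-1,0,0,0,0,0,-7.7]
    - [-1,0,0,0,0,0,-7.7]
    - [-1,0,0,0,0,0,-7.7]
    - [-1,0.036,0.0308,0,0,0,0]
    - [-1,0.036,0.0308,0,0,0,0]

```text
time_s: 3.1
tool_pos: [0.2662, -0.4794, 0.2052]
orientation: [2.386, 2.044, 0.0]
force: [0.8, -0.2, -0.5]
gripper_width: 0.0944
gripper_force: 0.0
```

Request:
send_rows:
  motion:
    - [-1,0.036,0.0308,0,0,0,0]
    - [-1,0.036,0.0308,0,0,0,0]
    - [-1,0.036,0.0308,0,0,0,0]
    - [-1,0.0353,0.0308,0,0,0,0]
    - [-1,0,0,0.03,0,0,0]

```text
time_s: 3.6
tool_pos: [0.4156, -0.3545, 0.1789]
orientation: [2.369, 2.048, 0.005]
force: [0.1, -1.2, -0.4]
gripper_width: 0.094
gripper_force: 0.0
```

Request:
send_rows:
  motion:
    - [-1,0,0,0.03,0,0,0]
    - [-1,0,0,0.02,0,0,0]
    - [-1,0,0,0,0,0,0]

```text
time_s: 3.9
tool_pos: [0.408, -0.3541, 0.1228]
orientation: [-2.377, -2.044, 0.0]
force: [0.2, -0.6, 0.6]
gripper_width: 0.0945
gripper_force: 0.0
```

```bash
python3 - <<'E'
from h import *
s=monitor.state();print(s["tool_pos"],s["force"])
a=cams.capture("scene");b=cams.capture("top")
print(proj("scene",s["tool_pos"]),proj("scene",(.409,-.356,.111)),proj("top",(.409,-.356,.111)))
print([(round(d["score"],2),d["position"]) for d in pinpoint("vise_right_knob","scene")])
c=cv2.resize(a[150:260,280:410],(780,660),interpolation=cv2.INTER_CUBIC)[:600]
cv2.imwrite("pics/c1.png",c)
E
```

```text
[ 0.40801314 -0.35411106  0.12278231] [ 0.17656076 -0.63769305  0.64457369]
[341.5983588 210.0006614] [341.93811219 213.34508422] [350.94221774 201.56922386]
[(0.61, [344.9, 217.3]), (0.5, [339.7, 236.7])]
```

View pics/c1.png

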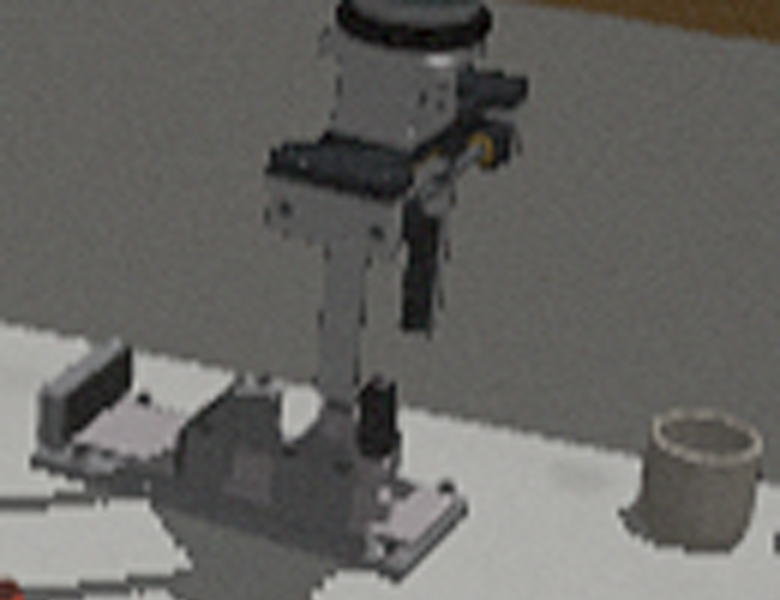

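Request:
send_rows:
  motion:
    - [-1,-0.003,0.002,0.019,0,0,0]
    - [-1,0,0,0.019,0,0,0]
    - [0.5,0,0,0,0,0,0]
    - [0.5,0,0,0,0,0,0]
    - [0.5,0,0,0,0,0,0]

```text
time_s: 4.55
tool_pos: [0.4117, -0.3604, 0.0891]
orientation: [2.38, 2.045, 0.0]
force: [0.6, -0.6, 0.3]
gripper_width: 0.0734
gripper_force: 0.0
```

Request:
send_rows:
  motion:
    - [0.55,0,0,0,0,0,0]

```text
time_s: 4.65
tool_pos: [0.4116, -0.3601, 0.0888]
orientation: [2.381, 2.046, -0.0]
force: [0.1, -0.2, -0.7]
gripper_width: 0.0654
gripper_force: 0.0
```

Request:
send_rows:
  motion:
    - [1,0,0,0,0,0,0]
    - [1,0,0,0,0,0,0]

```text
time_s: 4.85
tool_pos: [0.4111, -0.3595, 0.088]
orientation: [2.382, 2.047, 0.0]
force: [0.8, 0.1, 0.0]
gripper_width: 0.0492
gripper_force: 0.0
```

Request:
send_rows:
  motion:
    - [1,0,0,0,0,0,0]
    - [1,0,0,0,0,0,0]

```text
time_s: 5.05
tool_pos: [0.411, -0.3594, 0.0875]
orientation: [2.382, 2.048, -0.0]
force: [-0.6, 0.5, -0.0]
gripper_width: 0.0331
gripper_force: 0.0
```

Request:
send_rows:
  motion:
    - [1,0,0,0,0,0,0]
    - [1,0,0,0,0,0,0]
    - [1,0,0,0,0,0,0]

```text
time_s: 5.35
tool_pos: [0.4109, -0.3594, 0.0874]
orientation: [-2.382, -2.048, 0.0]
force: [-0.5, 0.9, -0.5]
gripper_width: 0.0194
gripper_force: 30.0
```

Request:
send_rows:
  motion:
    - [1,0,0,0,0,0,0]

```text
time_s: 5.45
tool_pos: [0.4109, -0.3594, 0.0874]
orientation: [-2.382, -2.048, 0.0]
force: [0.5, -1.3, -0.1]
gripper_width: 0.0191
gripper_force: 30.0
```

Request:
send_rows:
  motion:
    - [1,0.0017,-0.0019,0,0,0,0]
    - [1,0.0,0.0,0,0,0,0]

```text
time_s: 5.65
tool_pos: [0.4092, -0.357, 0.0874]
orientation: [-2.382, -2.047, -0.0]
force: [0.3, 0.3, -0.4]
gripper_width: 0.0194
gripper_force: 30.0
```

Request:
send_rows:
  motion:
    - [1,0.0017,-0.0019,0,0,0,0]
    - [1,0.0,0.0,0,0,0,0]

```text
time_s: 5.85
tool_pos: [0.4078, -0.3548, 0.0874]
orientation: [-2.383, -2.047, -0.001]
force: [1.5, 1.0, -1.9]
gripper_width: 0.0193
gripper_force: 30.0
```

Request:
send_rows:
  motion:
    - [1,0.0018,-0.0018,0,0,0,0]
    - [1,0.0,0.0,0,0,0,0]

```text
time_s: 6.05
tool_pos: [0.4065, -0.3527, 0.0874]
orientation: [-2.383, -2.047, -0.002]
force: [2.4, 1.3, -2.5]
gripper_width: 0.0196
gripper_force: 30.0
```

Request:
send_rows:
  motion:
    - [1,0.0019,-0.0017,0,0,0,0]
    - [1,0.0,0.0,0,0,0,0]

```text
time_s: 6.25
tool_pos: [0.4053, -0.3506, 0.0874]
orientation: [2.383, 2.047, 0.002]
force: [4.8, 1.8, -3.5]
gripper_width: 0.0194
gripper_force: 30.0
```

Request:
send_rows:
  motion:
    - [1,0.0012,0.0016,0,0,0,0]
    - [1,0.0,0.0,0,0,0,0]

```text
time_s: 6.45
tool_pos: [0.4059, -0.3506, 0.0875]
orientation: [-2.381, -2.048, 0.003]
force: [0.4, 0.8, -1.1]
gripper_width: 0.0192
gripper_force: 30.0
```

Request:
send_rows:
  motion:
    - [1,0,0,0,0,0,0]

```text
time_s: 6.55
tool_pos: [0.4059, -0.3506, 0.0875]
orientation: [-2.382, -2.048, 0.002]
force: [0.6, -0.8, -1.3]
gripper_width: 0.0197
gripper_force: 30.0
```

Request:
send_rows:
  motion:
    - [1,0,0,0,0,0,0]

```text
time_s: 6.65
tool_pos: [0.4059, -0.3506, 0.0875]
orientation: [-2.382, -2.048, 0.002]
force: [-0.8, 0.2, -0.6]
gripper_width: 0.0189
gripper_force: 30.0
```

Request:
send_rows:
  motion:
    - [1,0.0034,-0.0021,0,0,0,0]
    - [1,0,0,0,0,0,0]

```text
time_s: 6.85
tool_pos: [0.4043, -0.3462, 0.0875]
orientation: [-2.382, -2.047, 0.001]
force: [-1.3, -0.6, -0.0]
gripper_width: 0.0193
gripper_force: 30.0
```

Request:
send_rows:
  motion:
    - [1,0.0036,-0.0018,0,0,0,0]
    - [1,0,0,0,0,0,0]

```text
time_s: 7.05
tool_pos: [0.4031, -0.3423, 0.0875]
orientation: [-2.382, -2.048, 0.001]
force: [-1.7, 0.4, -0.8]
gripper_width: 0.0191
gripper_force: 30.0
```

Request:
send_rows:
  motion:
    - [1,0.0037,-0.0016,0,0,0,0]
    - [1,0,0,0,0,0,0]

```text
time_s: 7.25
tool_pos: [0.4025, -0.3394, 0.0876]
orientation: [2.381, 2.048, -0.002]
force: [-1.6, -2.8, -1.7]
gripper_width: 0.0193
gripper_force: 30.0
```

```bash
cat >> h.py <<'E'
def arc(ctr,p0,a1,step,rad=.055,toolx=81.4):
    "tool x,y shifts (mm) from p0 along the circle to angle a1 (deg)"
    ctr=np.array(ctr);p=np.array(p0[:2]);a0=np.degrees(np.arctan2(*(p-ctr)[::-1]))%360
    n=max(1,int(round(abs(a1-a0)*np.pi/180*rad/step)));th=np.radians(toolx)
    X=np.array([np.cos(th),np.sin(th)]);Y=np.array([np.sin(th),-np.cos(th)])
    print("a0",round(a0,1),"n",n)
    for a in np.linspace(a0,a1,n+1)[1:]:
        q=ctr+rad*np.array([np.cos(np.radians(a)),np.sin(np.radians(a))]);d=(q-p)*1e3;p=q
        print(round(a),np.round([d@X,d@Y],1).tolist(),np.round(q,4))
E
python3 -c "
from h import *
arc((.4555,-.3265),(.4021,-.3385),232,6)"
```

```text
a0 192.7 n 1
232 [-28.1, 24.0] [ 0.4216 -0.3698]
```

```bash
python3 -c "
from h import *
arc((.4555,-.3265),(.4021,-.3385),234,.005)"
```

```text
a0 192.7 n 8
198 [-4.6, 1.8] [ 0.4031 -0.3433]
203 [-4.3, 2.4] [ 0.4049 -0.348 ]
208 [-4.1, 2.8] [ 0.407  -0.3525]
213 [-3.8, 3.1] [ 0.4095 -0.3567]
218 [-3.5, 3.5] [ 0.4125 -0.3607]
224 [-3.2, 3.8] [ 0.4157 -0.3645]
229 [-2.9, 4.1] [ 0.4193 -0.3679]
234 [-2.5, 4.3] [ 0.4232 -0.371 ]
```

Request:
send_rows:
  motion:
    - [1,-0.0046,0.0018,0,0,0,0]
    - [1,-0.0043,0.0024,0,0,0,0]
    - [1,-0.0041,0.0028,0,0,0,0]
    - [1,0,0,0,0,0,0]

```text
time_s: 7.65
tool_pos: [0.408, -0.3541, 0.0875]
orientation: [2.382, 2.047, -0.001]
force: [-2.7, -1.4, 0.7]
gripper_width: 0.0195
gripper_force: 30.0
```

Request:
send_rows:
  motion:
    - [1,-0.0038,0.0031,0,0,0,0]
    - [1,-0.0035,0.0035,0,0,0,0]
    - [1,0,0,0,0,0,0]

```text
time_s: 7.95
tool_pos: [0.4136, -0.3623, 0.0875]
orientation: [2.381, 2.047, -0.001]
force: [-3.0, -2.6, 1.2]
gripper_width: 0.0192
gripper_force: 30.0
```

Request:
send_rows:
  motion:
    - [1,-0.0032,0.0038,0,0,0,0]
    - [1,0,0,0,0,0,0]

```text
time_s: 8.15
tool_pos: [0.4169, -0.3658, 0.0876]
orientation: [2.381, 2.047, -0.001]
force: [-3.0, -3.0, 0.6]
gripper_width: 0.0191
gripper_force: 30.0
```

Request:
send_rows:
  motion:
    - [1,-0.0029,0.0041,0,0,0,0]
    - [1,0,0,0,0,0,0]

```text
time_s: 8.35
tool_pos: [0.4198, -0.3686, 0.0876]
orientation: [-2.382, -2.048, 0.001]
force: [-5.2, -2.8, 1.5]
gripper_width: 0.0195
gripper_force: 30.0
```

Request:
send_rows:
  motion:
    - [1,-0.0025,0.0043,0,0,0,0]
    - [1,0,0,0,0,0,0]

```text
time_s: 8.55
tool_pos: [0.4235, -0.3716, 0.0876]
orientation: [-2.382, -2.048, 0.002]
force: [-4.2, -2.3, 2.0]
gripper_width: 0.0193
gripper_force: 30.0
```

Request:
send_rows:
  motion:
    - [-1,0,0,0,0,0,0]
    - [-1,0,0,0,0,0,0]
    - [-1,0,0,-0.03,0,0,0]
    - [-1,0,0,-0.04,0,0,0]
    - [-1,0.0473,-0.0091,-0.01,0,0,0]

```text
time_s: 9.05
tool_pos: [0.4263, -0.3289, 0.1714]
orientation: [2.377, 2.035, 0.002]
force: [0.7, 0.9, 1.4]
gripper_width: 0.0556
gripper_force: 0.0
```

Request:
send_rows:
  motion:
    - [-1,0.0473,-0.0091,0,0,0,0]
    - [-1,0.0473,-0.0091,0,0,0,0]
    - [-1,0.0473,-0.0091,0,0,0,0]
    - [-1,0.0473,-0.0091,0,0,0,0]
    - [-1,0.0473,-0.0091,0,0,0,0]

```text
time_s: 9.55
tool_pos: [0.4127, -0.0798, 0.1677]
orientation: [-2.384, -2.047, -0.004]
force: [0.6, 0.3, -0.0]
gripper_width: 0.093
gripper_force: 0.0
```

Request:
send_rows:
  motion:
    - [-1,0.0473,-0.0091,0,0,0,0]
    - [-1,0.0473,-0.0091,0,0,0,0]
    - [-1,0.0473,-0.0091,0,0,0,0]
    - [-1,0.0473,-0.0091,0,0,0,0]
    - [-1,0.0473,-0.0091,0,0,0,0]

```text
time_s: 10.05
tool_pos: [0.4026, 0.1612, 0.1678]
orientation: [-2.382, -2.047, -0.003]
force: [1.0, -0.9, 0.0]
gripper_width: 0.094
gripper_force: 0.0
```

Request:
send_rows:
  motion:
    - [-1,0.0473,-0.0091,0,0,0,0]
    - [-1,0,0,0,0,0,0]
    - [-1,0,0,0,0,0,0]

```text
time_s: 10.35
tool_pos: [0.4006, 0.2076, 0.1673]
orientation: [-2.378, -2.051, 0.0]
force: [0.2, -0.2, 0.1]
gripper_width: 0.0941
gripper_force: 0.0
```

```bash
python3 - <<'E'
from h import *
s=monitor.state();print(s["tool_pos"],s["force"])
a=cams.capture("scene");b=cams.capture("top")
print(proj("scene",s["tool_pos"]),proj("scene",(.4,.207,.111)),proj("top",(.4,.207,.111)),proj("top",s["tool_pos"]))
for n in("vise_left_knob","vise_left_bed","vise_left_pinion"):print([(c,round(d["score"],2),d["position"]) for c in ("top","scene") for d in pinpoint(n,c)])
d=np.zeros((600,800,3),np.uint8)
d[:,:400]=cv2.resize(a[140:260,130:210],(400,600),interpolation=cv2.INTER_CUBIC)
d[:300,400:]=cv2.resize(b[150:240,120:240],(400,300),interpolation=cv2.INTER_CUBIC)
cv2.imwrite("pics/c2.png",d)
E
```

```text
[0.40059228 0.20760353 0.16729538] [ 0.18600549 -0.18563429  0.12417696]
[186.76330197 167.73133132] [187.56446024 182.48421975] [176.34974143 208.37173681] [173.42975006 205.01618066]
[('scene', 0.49, [189.8, 187.4])]
[('top', 0.71, [144.8, 193.8]), ('top', 0.33, [313.8, 195.0]), ('scene', 0.69, [175.4, 192.6])]
[('scene', 0.54, [197.3, 201.4])]
```

View pics/c2.png

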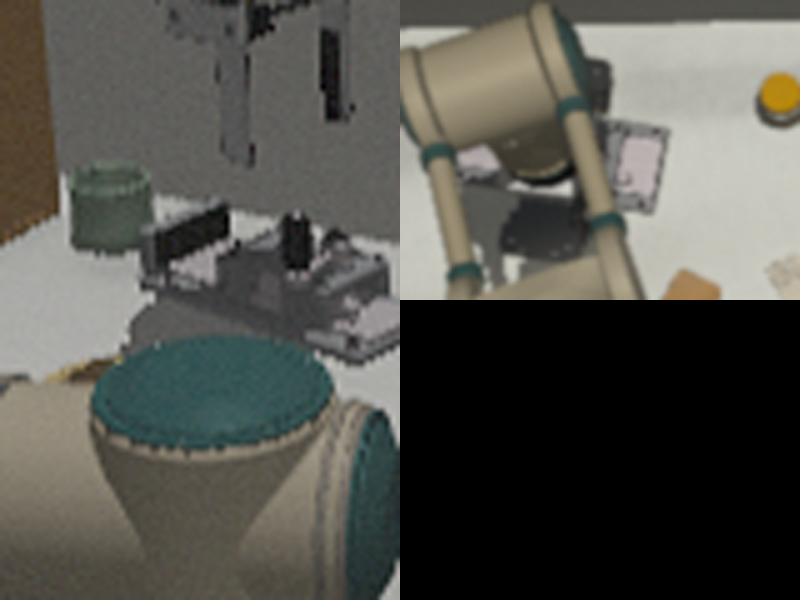

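Request:
send_rows:
  motion:
    - [-0.3,-0.003,0.002,0.03,0,0,0]
    - [-0.3,0,0,0.03,0,0,0]
    - [-0.3,0,0,0.02,0,0,0]
    - [1,0,0,0,0,0,0]
    - [1,0,0,0,0,0,0]

```text
time_s: 11.25
tool_pos: [0.4031, 0.2026, 0.0877]
orientation: [2.383, 2.047, -0.0]
force: [-0.5, -0.2, 0.7]
gripper_width: 0.0575
gripper_force: 0.0
```

Request:
send_rows:
  motion:
    - [1,0,0,0,0,0,0]
    - [1,0,0,0,0,0,0]
    - [1,0,0,0,0,0,0]
    - [1,0,0,0,0,0,0]

```text
time_s: 11.65
tool_pos: [0.4031, 0.2031, 0.088]
orientation: [2.382, 2.047, 0.002]
force: [-0.1, -0.3, -0.1]
gripper_width: 0.0256
gripper_force: 0.7
```

Request:
send_rows:
  motion:
    - [1,0,0,0,0,0,0]
    - [1,0,0,0,0,0,0]

```text
time_s: 11.85
tool_pos: [0.4011, 0.2031, 0.0876]
orientation: [-2.381, -2.046, 0.003]
force: [-4.0, 0.2, 6.1]
gripper_width: 0.0193
gripper_force: 30.0
```

Request:
send_rows:
  motion:
    - [1,0,0,0,0,0,0]

```text
time_s: 11.95
tool_pos: [0.4011, 0.203, 0.0876]
orientation: [-2.381, -2.046, 0.003]
force: [-3.8, 0.8, 5.5]
gripper_width: 0.0196
gripper_force: 30.0
```

Request:
send_rows:
  motion:
    - [1,0,-0.003,0,0,0,0]
    - [1,0,0,0,0,0,0]

```text
time_s: 12.15
tool_pos: [0.4006, 0.2036, 0.0876]
orientation: [2.381, 2.047, 0.003]
force: [1.2, -0.6, -0.3]
gripper_width: 0.0194
gripper_force: 30.0
```

Request:
send_rows:
  motion:
    - [1,0.0024,-0.0006,0,0,0,0]
    - [1,0,0,0,0,0,0]

```text
time_s: 12.35
tool_pos: [0.4004, 0.2062, 0.0876]
orientation: [2.382, 2.047, 0.002]
force: [0.6, 0.1, -0.3]
gripper_width: 0.0194
gripper_force: 30.0
```

Request:
send_rows:
  motion:
    - [1,0.0024,-0.0005,0,0,0,0]
    - [1,0,0,0,0,0,0]

```text
time_s: 12.55
tool_pos: [0.4003, 0.2086, 0.0876]
orientation: [2.382, 2.047, 0.002]
force: [2.2, -0.4, -0.0]
gripper_width: 0.0191
gripper_force: 30.0
```

Request:
send_rows:
  motion:
    - [1,0.0025,-0.0004,0,0,0,0]
    - [1,0,0,0,0,0,0]

```text
time_s: 12.75
tool_pos: [0.4003, 0.2112, 0.0876]
orientation: [2.382, 2.047, 0.002]
force: [3.8, 0.3, 1.1]
gripper_width: 0.0194
gripper_force: 30.0
```

Request:
send_rows:
  motion:
    - [1,0.0025,0.002,0,0,0,0]
    - [1,0,0,0,0,0,0]

```text
time_s: 12.95
tool_pos: [0.4007, 0.2126, 0.0875]
orientation: [-2.382, -2.048, 0.004]
force: [-2.0, -1.7, 4.9]
gripper_width: 0.0195
gripper_force: 30.0
```

Request:
send_rows:
  motion:
    - [1,0.0025,0.0,0,0,0,0]
    - [1,0,0,0,0,0,0]

```text
time_s: 13.15
tool_pos: [0.4009, 0.2148, 0.0875]
orientation: [-2.382, -2.048, 0.005]
force: [-0.3, -1.8, 5.1]
gripper_width: 0.0194
gripper_force: 30.0
```

Request:
send_rows:
  motion:
    - [1,0.0025,0.0002,0,0,0,0]
    - [1,0,0,0,0,0,0]

```text
time_s: 13.35
tool_pos: [0.4013, 0.2172, 0.0876]
orientation: [-2.382, -2.048, 0.005]
force: [-1.2, -2.5, 5.2]
gripper_width: 0.0195
gripper_force: 30.0
```

```bash
python3 -c "
from h import *
arc((.4555,.209),(.4013,.2178),228,.004)"
```

```text
a0 170.8 n 14
175 [-3.9, 0.0] [0.4007 0.2139]
179 [-3.9, 0.4] [0.4005 0.21  ]
183 [-3.9, 0.7] [0.4006 0.2061]
187 [-3.8, 0.9] [0.4009 0.2022]
191 [-3.7, 1.2] [0.4016 0.1983]
195 [-3.6, 1.5] [0.4024 0.1945]
199 [-3.5, 1.7] [0.4036 0.1907]
203 [-3.4, 2.0] [0.4051 0.1871]
208 [-3.2, 2.2] [0.4067 0.1835]
212 [-3.1, 2.4] [0.4087 0.1801]
216 [-2.9, 2.6] [0.4109 0.1769]
220 [-2.7, 2.8] [0.4133 0.1738]
224 [-2.5, 3.0] [0.4159 0.1709]
228 [-2.3, 3.2] [0.4187 0.1681]
```

Request:
send_rows:
  motion:
    - [1,-0.0039,0,0,0,0,0]
    - [1,0,0,0,0,0,0]

```text
time_s: 13.55
tool_pos: [0.4009, 0.2139, 0.0876]
orientation: [-2.382, -2.046, 0.003]
force: [-0.9, 0.5, 5.3]
gripper_width: 0.0195
gripper_force: 30.0
```

Request:
send_rows:
  motion:
    - [1,-0.0039,0.0004,0,0,0,0]
    - [1,0,0,0,0,0,0]

```text
time_s: 13.75
tool_pos: [0.4006, 0.21, 0.0876]
orientation: [-2.382, -2.046, 0.003]
force: [-2.3, -0.0, 4.7]
gripper_width: 0.0196
gripper_force: 30.0
```

Request:
send_rows:
  motion:
    - [1,-0.0039,0.0007,0,0,0,0]
    - [1,0,0,0,0,0,0]

```text
time_s: 13.95
tool_pos: [0.4006, 0.2066, 0.0876]
orientation: [-2.382, -2.045, 0.002]
force: [-2.1, 1.4, 4.6]
gripper_width: 0.0194
gripper_force: 30.0
```

Request:
send_rows:
  motion:
    - [1,-0.0038,0.0009,0,0,0,0]
    - [1,0,0,0,0,0,0]

```text
time_s: 14.15
tool_pos: [0.4008, 0.2029, 0.0876]
orientation: [-2.382, -2.044, 0.002]
force: [-1.8, 1.8, 6.6]
gripper_width: 0.0196
gripper_force: 30.0
```

Request:
send_rows:
  motion:
    - [1,-0.0037,0.0012,0,0,0,0]
    - [1,0,0,0,0,0,0]

```text
time_s: 14.35
tool_pos: [0.4014, 0.1991, 0.0876]
orientation: [-2.381, -2.044, 0.002]
force: [-2.0, 2.4, 5.7]
gripper_width: 0.0191
gripper_force: 30.0
```

Request:
send_rows:
  motion:
    - [1,-0.0036,0.0013,0,0,0,0]
    - [1,-0.0035,0.0015,0,0,0,0]
    - [1,-0.0034,0.0018,0,0,0,0]
    - [1,-0.0032,0.002,0,0,0,0]
    - [1,0,0,0,0,0,0]

```text
time_s: 14.85
tool_pos: [0.406, 0.1843, 0.0875]
orientation: [-2.382, -2.044, 0.003]
force: [-2.2, 1.5, 5.8]
gripper_width: 0.019
gripper_force: 30.0
```

Request:
send_rows:
  motion:
    - [1,-0.0031,0.0023,0,0,0,0]
    - [1,-0.0029,0.0025,0,0,0,0]
    - [1,-0.0027,0.0027,0,0,0,0]
    - [1,-0.0025,0.0029,0,0,0,0]
    - [1,0,0,0,0,0,0]

```text
time_s: 15.35
tool_pos: [0.4144, 0.1714, 0.0875]
orientation: [-2.381, -2.045, 0.004]
force: [-1.0, 0.6, 7.0]
gripper_width: 0.0194
gripper_force: 30.0
```

Request:
send_rows:
  motion:
    - [-1,0,0,0,0,0,0]
    - [-1,0,0,0,0,0,0]
    - [-1,0,0,-0.025,0,0,0]
    - [-1,0,0,-0.05,0,0,0]
    - [-1,-0.0335,0.0285,0,0,0,0]

```text
time_s: 15.85
tool_pos: [0.4411, 0.1374, 0.1674]
orientation: [2.375, 2.053, 0.014]
force: [1.4, -0.2, 0.1]
gripper_width: 0.0559
gripper_force: 0.0
```

Request:
send_rows:
  motion:
    - [-1,-0.0335,0.0285,0,0,0,0]
    - [-1,-0.0335,0.0285,0,0,0,0]
    - [-1,-0.0335,0.0285,0,0,0,0]
    - [-1,0,0,0.03,0,0,0]
    - [-1,0,0,0,0,0,0]

```text
time_s: 16.35
tool_pos: [0.5059, 0.0208, 0.1291]
orientation: [-2.38, -2.041, 0.009]
force: [-0.8, -0.2, -0.2]
gripper_width: 0.0929
gripper_force: 0.0
```

```bash
python3 - <<'E'
from h import *
from scipy.optimize import least_squares
P=np.array([(.4006,.2066),(.4014,.1991),(.406,.1843),(.4144,.1714),(.4013,.2172),(.4009,.2139)])
print(least_squares(lambda c:np.hypot(*(P-c).T)-.055,[.455,.209]).x)
s=monitor.state();print(s["tool_pos"],s["force"])
a=cams.capture("scene");b=cams.capture("top")
print("tcp px",proj("scene",s["tool_pos"]),proj("top",s["tool_pos"]),"cap top",proj("scene",(.507,.022,.068)),proj("top",(.507,.022,.068)), proj("top",(.507,.022,.0)))
for n in("jar",):
  for c in("top","scene"):
    for d in silhouettes(n,c)[:1]:
      rr,cc=np.where(d["pixels"]);print(c,d["score"],cc.min(),cc.max(),rr.min(),rr.max())
    print([(round(d["score"],2),d["position"],atz(c,d["position"],0)) for d in pinpoint(n,c)[:1]])
d=np.zeros((600,800,3),np.uint8)
d[:,:400]=cv2.resize(a[140:260,210:290],(400,600),interpolation=cv2.INTER_CUBIC)
d[:300,400:]=cv2.resize(b[140:230,180:300],(400,300),interpolation=cv2.INTER_CUBIC)
d[300:,400:]=cv2.resize(b[150:240,120:240],(400,300),interpolation=cv2.INTER_CUBIC)
cv2.imwrite("pics/c3.png",d)
im=b
E
```

```text
[0.45558842 0.2079639 ]
[0.50591734 0.02083062 0.12906152] [-0.80266203 -0.18411457 -0.19781897]
tcp px [247.41645781 176.61703905] [233.4710967  173.74987232] cap top [247.15865509 191.91142748] [233.75667911 177.9023016 ] [234.42942454 182.50783185]
[(0.43, [159.3, 196.7], array([4.62617420e-01, 2.83436788e-01, 2.22044605e-16]))]
scene 0.77 242 254 191 211
[(0.75, [249.9, 206.9], array([5.24494296e-01, 1.86607003e-02, 1.11022302e-16]))]
```

View pics/c3.png

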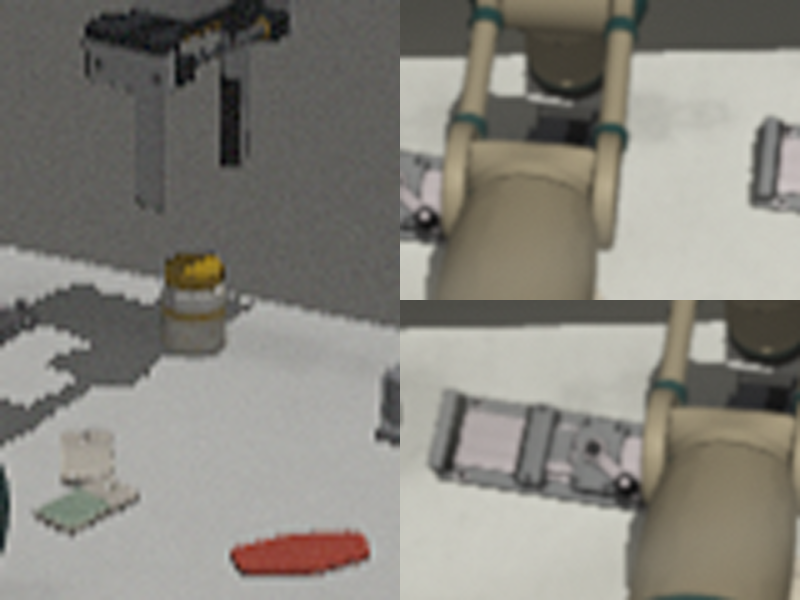

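Request:
send_rows:
  motion:
    - [-1,-0.0015,0.001,0.035,0,0,0]
    - [-1,0,0,0.035,0,0,0]
    - [-1,0,0,0.03,0,0,0]
    - [1,0,0,0,0,0,0]
    - [1,0,0,0,0,0,0]

```text
time_s: 17.15
tool_pos: [0.5098, 0.0204, 0.0332]
orientation: [2.381, 2.048, 0.001]
force: [0.3, 0.8, -0.1]
gripper_width: 0.081
gripper_force: 0.0
```

Request:
send_rows:
  motion:
    - [1,0,0,0,0,0,0]
    - [1,0,0,0,0,0,0]
    - [1,0,0,0,0,0,0]
    - [1,0,0,0,0,0,0]
    - [1,0,0,0,0,0,0]

```text
time_s: 17.65
tool_pos: [0.5099, 0.02, 0.0331]
orientation: [2.382, 2.047, 0.001]
force: [0.7, 0.4, 2.8]
gripper_width: 0.0462
gripper_force: 30.0
```

Request:
send_rows:
  motion:
    - [1,0,0,0,0,0,0]

```text
time_s: 17.75
tool_pos: [0.5099, 0.0199, 0.0331]
orientation: [2.382, 2.047, 0.001]
force: [-0.9, 0.0, 5.6]
gripper_width: 0.0462
gripper_force: 30.0
```

```bash
python3 - <<'E'
from h import *
s=monitor.state();print(s["tool_pos"])
a=cams.capture("scene")
p=s["tool_pos"];print(proj("scene",(p[0],p[1],.068)),proj("scene",(p[0],p[1],0)))
cv2.imwrite("pics/c4.png",cv2.resize(a[150:230,210:290],(600,600),interpolation=cv2.INTER_CUBIC))
E
```

```text
[0.50990402 0.0199396  0.03307385]
[248.01294923 191.72065323] [247.89584201 208.39358696]
```

View pics/c4.png

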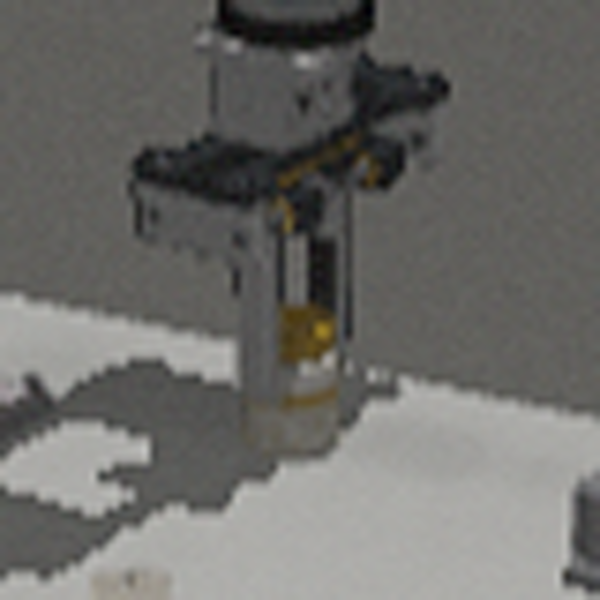

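Request:
send_rows:
  motion:
    - [1,0,0,-0.02,0,0,0]
    - [1,0,0,-0.04,0,0,0]
    - [1,0,0,-0.04,0,0,0]
    - [1,0.02,-0.005,-0.02,0,0,0]
    - [1,0.04,-0.0107,0,0,0,0]

```text
time_s: 18.3
tool_pos: [0.5058, 0.0805, 0.1556]
orientation: [2.382, 2.039, 0.008]
force: [0.9, 0.8, -1.0]
gripper_width: 0.046
gripper_force: 30.0
```

Request:
send_rows:
  motion:
    - [1,0.04,-0.0107,0,0,0,0]
    - [1,0.04,-0.0107,0,0,0,0]
    - [1,0.04,-0.0107,0,0,0,0]
    - [1,0.04,-0.0107,0,0,0,0]
    - [1,0.04,-0.0107,0,0,0,0]

```text
time_s: 18.8
tool_pos: [0.4792, 0.2889, 0.1518]
orientation: [-2.382, -2.048, 0.002]
force: [0.2, -0.6, -0.5]
gripper_width: 0.0464
gripper_force: 30.0
```

Request:
send_rows:
  motion:
    - [1,0.0317,-0.0088,0,0,0,0]
    - [1,0,0,0,0,0,0]
    - [1,0,0,0.03,0,0,0]
    - [1,0,0,0,0,0,0]
    - [1,0,0,0,0,0,0]

```text
time_s: 19.3
tool_pos: [0.4755, 0.319, 0.1218]
orientation: [-2.383, -2.047, 0.004]
force: [-0.1, 0.2, -0.2]
gripper_width: 0.0461
gripper_force: 30.0
```

```bash
python3 - <<'E'
from h import *
s=monitor.state();p=s["tool_pos"];print(p,s["force"],s["gripper_width"])
a=cams.capture("scene")
print(proj("scene",(p[0],p[1],.123)),proj("scene",(p[0],p[1],.055)),proj("scene",(p[0],p[1],.018)))
# expected jaw marks: fixed pad top centre, fixed jaw ends
c,q=np.array([.4556,.208]),np.radians(79.5)
W=lambda x,y,z:np.r_[c+[(x+.07)*np.cos(q)-y*np.sin(q),(x+.07)*np.sin(q)+y*np.cos(q)],z]
o=cv2.resize(a[130:230,130:230],(600,600),interpolation=cv2.INTER_CUBIC)
for P in(W(.078,.042,.05),W(.078,-.042,.05),W(.078,.042,.018),W(.041,0,.018),W(.008,.042,.05),W(-.132,.046,.01),W(-.132,-.046,.01)):
    u=(proj("scene",P)-130+.5)*6;cv2.circle(o,tuple(int(v) for v in u),3,(0,0,255),-1)
cv2.imwrite("pics/c5.png",o)
E
```

```text
[0.47551029 0.31900208 0.12179865] [-0.09261296  0.20681193 -0.20120456] 0.04612533698526541
[172.8791515  167.20190769] [173.93388831 183.69614991] [174.49412974 192.45734772]
```

View pics/c5.png

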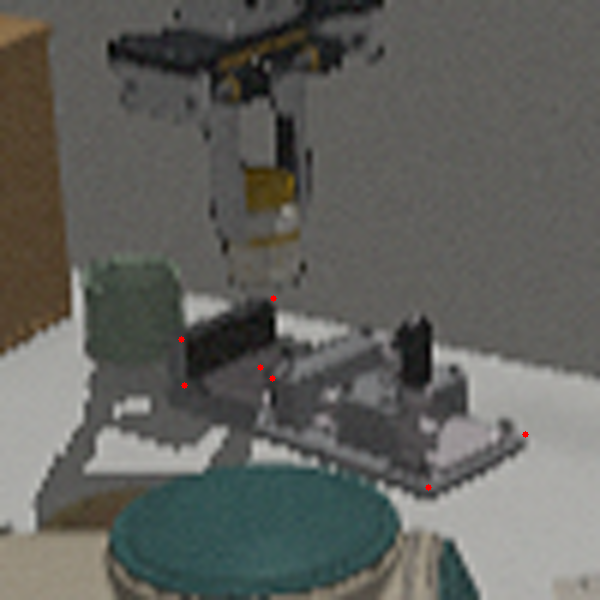

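Request:
send_rows:
  motion:
    - [1,0,0,0.025,0,0,0]
    - [1,0,0,0.025,0,0,0]
    - [1,0,0,0.012,0,0,0]
    - [1,0,0,0.006,0,0,0]
    - [1,0,0,0,0,0,0]

```text
time_s: 19.85
tool_pos: [0.4764, 0.3199, 0.0545]
orientation: [2.383, 2.047, -0.0]
force: [0.2, 0.5, -1.1]
gripper_width: 0.0462
gripper_force: 30.0
```

Request:
send_rows:
  motion:
    - [1,0,0,0.0015,0,0,0]
    - [1,0,0,0,0,0,0]

```text
time_s: 20.05
tool_pos: [0.4768, 0.3205, 0.0538]
orientation: [2.382, 2.047, 0.003]
force: [0.6, -0.3, -1.0]
gripper_width: 0.0464
gripper_force: 30.0
```

Request:
send_rows:
  motion:
    - [1,0,0,0.0015,0,0,0]
    - [1,0,0,0,0,0,0]

```text
time_s: 20.25
tool_pos: [0.4762, 0.3202, 0.0517]
orientation: [2.382, 2.048, 0.001]
force: [0.3, 0.3, -1.3]
gripper_width: 0.0464
gripper_force: 30.0
```

Request:
send_rows:
  motion:
    - [1,0,0,0.001,0,0,0]
    - [1,0,0,0,0,0,0]

```text
time_s: 20.45
tool_pos: [0.4764, 0.3204, 0.0511]
orientation: [2.382, 2.048, 0.001]
force: [-0.3, 1.0, 2.9]
gripper_width: 0.0465
gripper_force: 30.0
```

Request:
send_rows:
  motion:
    - [1,0,0,0.0005,0,0,0]
    - [1,0,0,0,0,0,0]

```text
time_s: 20.65
tool_pos: [0.4764, 0.3204, 0.0511]
orientation: [2.382, 2.048, 0.002]
force: [-1.6, -0.3, 7.4]
gripper_width: 0.046
gripper_force: 30.1
```

Request:
send_rows:
  motion:
    - [-1,0,0,0,0,0,0]
    - [-1,0,0,0,0,0,0]
    - [-0.6,0,0,0,0,0,0]
    - [-0.6,0,0,-0.02,0,0,0]
    - [-0.6,0,0,-0.045,0,0,0]

```text
time_s: 21.15
tool_pos: [0.4732, 0.3186, 0.1117]
orientation: [-2.381, -2.046, 0.015]
force: [1.7, -0.4, 0.1]
gripper_width: 0.0748
gripper_force: 0.0
```

Request:
send_rows:
  motion:
    - [-0.6,0,0,-0.049,0,0,0]
    - [-0.6,-0.0392,-0.0098,0,0,0,0]
    - [-0.6,-0.0392,-0.0098,0,0,0,0]
    - [-0.6,-0.0392,-0.0098,0,0,0,0]
    - [-0.6,-0.039,-0.0096,0,0,0,0]

```text
time_s: 21.65
tool_pos: [0.4131, 0.1699, 0.1637]
orientation: [2.381, 2.049, -0.0]
force: [1.1, -1.6, -0.1]
gripper_width: 0.0754
gripper_force: 0.0
```

Request:
send_rows:
  motion:
    - [-0.6,0,0,0.0,0,0,0]
    - [-0.6,0,0,0.0,0,0,0]

```text
time_s: 21.85
tool_pos: [0.4142, 0.1709, 0.1641]
orientation: [2.384, 2.045, 0.002]
force: [0.3, 0.9, 0.3]
gripper_width: 0.0752
gripper_force: 0.0
```

```bash
python3 - <<'E'
from h import *
s=monitor.state();p=s["tool_pos"];print(p,s["force"],s["gripper_width"])
a=cams.capture("scene")
c,q=np.array([.4556,.208]),np.radians(79.5)
W=lambda x,y,z:np.r_[c+[(x+.07)*np.cos(q)-y*np.sin(q),(x+.07)*np.sin(q)+y*np.cos(q)],z]
o=cv2.resize(a[130:230,130:230],(600,600),interpolation=cv2.INTER_CUBIC)
for P in(W(.041,0,.086),(.4144,.1714,.111)):
    u=(proj("scene",P)-130+.5)*6;cv2.circle(o,tuple(int(v) for v in u),3,(0,0,255),-1)
cv2.imwrite("pics/c6.png",o)
E
```

```text
[0.41418074 0.17088304 0.16410469] [0.26140748 0.9182146  0.34941267] 0.07518888664299422
```

View pics/c6.png

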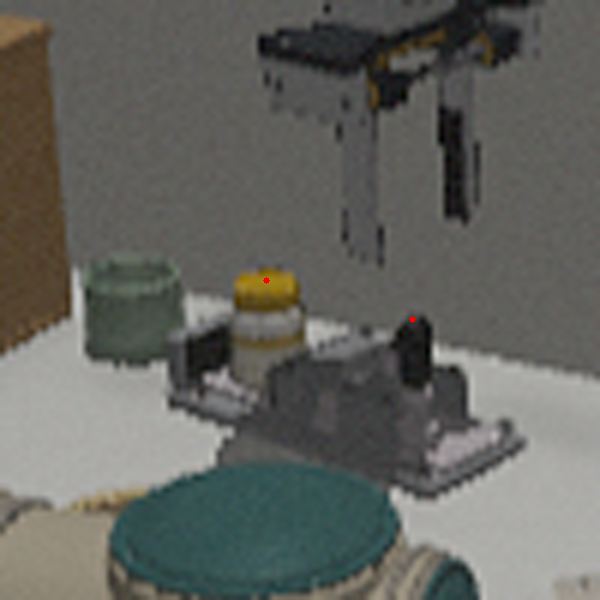

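Request:
send_rows:
  motion:
    - [-0.6,0,0,0.04,0,0,0]
    - [0,0,0,0.037,0,0,0]
    - [0.5,0,0,0,0,0,0]
    - [1,0,0,0,0,0,0]
    - [1,0,0,0,0,0,0]

```text
time_s: 22.4
tool_pos: [0.4159, 0.1721, 0.0884]
orientation: [2.381, 2.048, 0.004]
force: [-0.8, 0.9, 0.6]
gripper_width: 0.0465
gripper_force: 0.0
```

Request:
send_rows:
  motion:
    - [1,0,0,0,0,0,0]
    - [1,0,0,0,0,0,0]
    - [1,0,0,0,0,0,0]
    - [1,0,0,0,0,0,0]
    - [1,0,0,0,0,0,0]

```text
time_s: 22.9
tool_pos: [0.414, 0.1713, 0.0875]
orientation: [2.383, 2.047, 0.001]
force: [-1.9, 0.2, 4.6]
gripper_width: 0.0195
gripper_force: 30.0
```

```bash
python3 -c "
from h import *
s=monitor.state();print(s['tool_pos'],s['force'],s['gripper_width'],s['gripper_force'])
arc((.4556,.208),s['tool_pos'],95,.006)"
```

```text
[0.41401139 0.17128266 0.08746955] [-1.86864104  0.20319899  4.64194703] 0.01952307322159442 30.001110434532166
a0 221.4 n 20
215 [4.5, -4.1] [0.4106 0.1764]
209 [4.6, -3.9] [0.4074 0.1815]
202 [5.0, -3.4] [0.4048 0.187 ]
196 [5.4, -2.8] [0.4028 0.1927]
190 [5.6, -2.2] [0.4014 0.1986]
184 [5.9, -1.6] [0.4007 0.2046]
177 [6.0, -0.9] [0.4007 0.2107]
171 [6.1, -0.3] [0.4013 0.2167]
165 [6.1, 0.4] [0.4026 0.2227]
158 [6.0, 1.1] [0.4045 0.2284]
152 [5.8, 1.7] [0.4071 0.2339]
146 [5.6, 2.3] [0.4102 0.2391]
139 [5.3, 2.9] [0.4139 0.2439]
133 [4.9, 3.5] [0.4181 0.2483]
127 [4.5, 4.0] [0.4228 0.2521]
120 [4.1, 4.5] [0.4279 0.2555]
114 [3.5, 4.9] [0.4333 0.2583]
108 [3.0, 5.3] [0.4389 0.2604]
101 [2.4, 5.6] [0.4448 0.2619]
95 [1.7, 5.8] [0.4508 0.2628]
```

Request:
send_rows:
  motion:
    - [1,0.0045,-0.0041,0,0,0,0]
    - [1,0.0046,-0.0039,0,0,0,0]
    - [1,0.005,-0.0034,0,0,0,0]
    - [1,0.0054,-0.0028,0,0,0,0]
    - [1,0.0056,-0.0022,0,0,0,0]

```text
time_s: 23.4
tool_pos: [0.4014, 0.1976, 0.0875]
orientation: [2.38, 2.047, -0.002]
force: [-2.2, -4.2, 7.4]
gripper_width: 0.0191
gripper_force: 30.0
```

Request:
send_rows:
  motion:
    - [1,0.0059,-0.0016,0,0,0,0]
    - [1,0.006,-0.0009,0,0,0,0]
    - [1,0.0061,-0.0003,0,0,0,0]
    - [1,0.0061,0.0004,0,0,0,0]
    - [1,0,0,0,0,0,0]

```text
time_s: 23.9
tool_pos: [0.4026, 0.2227, 0.0874]
orientation: [2.381, 2.048, -0.001]
force: [-1.9, -1.2, 5.7]
gripper_width: 0.0189
gripper_force: 30.0
```

Request:
send_rows:
  motion:
    - [1,0.006,0.0011,0,0,0,0]
    - [1,0.0058,0.0017,0,0,0,0]
    - [1,0.0056,0.0023,0,0,0,0]
    - [1,0,0,0,0,0,0]

```text
time_s: 24.3
tool_pos: [0.4105, 0.2392, 0.0874]
orientation: [2.382, 2.048, -0.001]
force: [-1.9, -0.8, 7.4]
gripper_width: 0.019
gripper_force: 30.0
```

Request:
send_rows:
  motion:
    - [1,0.0053,0.0029,0,0,0,0]
    - [1,0.0049,0.0035,0,0,0,0]
    - [1,0,0,0,0,0,0]

```text
time_s: 24.6
tool_pos: [0.4184, 0.2483, 0.0874]
orientation: [2.382, 2.048, -0.001]
force: [-2.5, -1.4, 6.4]
gripper_width: 0.0195
gripper_force: 30.0
```

Request:
send_rows:
  motion:
    - [1,0.0023,0.0019,0,0,0,0]
    - [1,0.0022,0.0021,0,0,0,0]
    - [1,0,0,0,0,0,0]

```text
time_s: 24.9
tool_pos: [0.4227, 0.2519, 0.0874]
orientation: [2.382, 2.048, -0.001]
force: [-2.0, 0.0, 6.5]
gripper_width: 0.019
gripper_force: 30.0
```

Request:
send_rows:
  motion:
    - [1,0.0021,0.0022,0,0,0,0]
    - [1,0.002,0.0023,0,0,0,0]
    - [1,0,0,0,0,0,0]

```text
time_s: 25.2
tool_pos: [0.4278, 0.2552, 0.0874]
orientation: [2.382, 2.048, -0.001]
force: [-2.3, -0.7, 6.0]
gripper_width: 0.0192
gripper_force: 30.0
```

Request:
send_rows:
  motion:
    - [1,0.0018,0.0024,0,0,0,0]
    - [1,0,0,0,0,0,0]

```text
time_s: 25.4
tool_pos: [0.4303, 0.2567, 0.0874]
orientation: [2.382, 2.048, -0.001]
force: [-2.8, -0.6, 6.5]
gripper_width: 0.0194
gripper_force: 30.0
```

Request:
send_rows:
  motion:
    - [1,0.0017,0.0025,0,0,0,0]
    - [1,0,0,0,0,0,0]

```text
time_s: 25.6
tool_pos: [0.4331, 0.258, 0.0874]
orientation: [2.382, 2.048, -0.001]
force: [-2.3, -0.7, 6.5]
gripper_width: 0.0194
gripper_force: 30.0
```

Request:
send_rows:
  motion:
    - [1,0.0011,0.0017,0,0,0,0]
    - [1,0,0,0,0,0,0]

```text
time_s: 25.8
tool_pos: [0.4348, 0.2588, 0.0874]
orientation: [2.383, 2.048, -0.002]
force: [-2.9, -0.4, 5.0]
gripper_width: 0.0196
gripper_force: 30.0
```

Request:
send_rows:
  motion:
    - [1,0.001,0.0017,0,0,0,0]
    - [1,0,0,0,0,0,0]

```text
time_s: 26.0
tool_pos: [0.4366, 0.2594, 0.0874]
orientation: [2.382, 2.048, -0.002]
force: [-2.6, -1.2, 5.5]
gripper_width: 0.0193
gripper_force: 30.0
```

Request:
send_rows:
  motion:
    - [1,0.0009,0.0018,0,0,0,0]
    - [1,0,0,0,0,0,0]

```text
time_s: 26.2
tool_pos: [0.4385, 0.2601, 0.0874]
orientation: [-2.382, -2.048, 0.002]
force: [-1.7, -1.2, 6.2]
gripper_width: 0.0195
gripper_force: 30.0
```

Request:
send_rows:
  motion:
    - [1,0.0009,0.0018,0,0,0,0]
    - [1,0,0,0,0,0,0]

```text
time_s: 26.4
tool_pos: [0.4404, 0.2607, 0.0874]
orientation: [-2.382, -2.048, 0.002]
force: [-2.4, -0.8, 6.3]
gripper_width: 0.0194
gripper_force: 30.0
```

Request:
send_rows:
  motion:
    - [1,0.0008,0.0018,0,0,0,0]
    - [1,0,0,0,0,0,0]

```text
time_s: 26.6
tool_pos: [0.4423, 0.2612, 0.0874]
orientation: [-2.382, -2.048, 0.002]
force: [-2.3, -0.8, 5.8]
gripper_width: 0.0192
gripper_force: 30.0
```

Request:
send_rows:
  motion:
    - [1,0.0008,0.0018,0,0,0,0]
    - [1,0,0,0,0,0,0]

```text
time_s: 26.8
tool_pos: [0.4441, 0.2617, 0.0873]
orientation: [2.382, 2.048, -0.002]
force: [-2.9, -1.6, 7.0]
gripper_width: 0.0194
gripper_force: 30.0
```

Request:
send_rows:
  motion:
    - [1,0.0007,0.0019,0,0,0,0]
    - [1,0,0,0,0,0,0]

```text
time_s: 27.0
tool_pos: [0.4461, 0.2621, 0.0873]
orientation: [2.382, 2.048, -0.002]
force: [-2.5, -1.3, 5.9]
gripper_width: 0.0195
gripper_force: 30.0
```

Request:
send_rows:
  motion:
    - [1,0.0006,0.0019,0,0,0,0]
    - [1,0,0,0,0,0,0]

```text
time_s: 27.2
tool_pos: [0.4478, 0.2623, 0.0873]
orientation: [-2.382, -2.048, 0.003]
force: [-2.8, -1.3, 7.6]
gripper_width: 0.0197
gripper_force: 30.0
```

Request:
send_rows:
  motion:
    - [1,0.0006,0.0019,0,0,0,0]
    - [1,0,0,0,0,0,0]

```text
time_s: 27.4
tool_pos: [0.449, 0.2625, 0.0873]
orientation: [-2.382, -2.047, 0.005]
force: [-4.4, -1.3, 7.7]
gripper_width: 0.0193
gripper_force: 30.0
```

Request:
send_rows:
  motion:
    - [1,0.0002,0.001,0,0,0,0]
    - [1,0,0,0,0,0,0]

```text
time_s: 27.6
tool_pos: [0.4495, 0.2626, 0.0873]
orientation: [-2.381, -2.046, 0.006]
force: [-4.9, -0.6, 7.1]
gripper_width: 0.019
gripper_force: 30.0
```

Request:
send_rows:
  motion:
    - [1,0,0,0,0,0,0]

```text
time_s: 27.7
tool_pos: [0.4495, 0.2625, 0.0873]
orientation: [-2.381, -2.047, 0.006]
force: [-4.4, -1.5, 8.0]
gripper_width: 0.0195
gripper_force: 30.0
```

Request:
send_rows:
  motion:
    - [1,0,0,0,0,0,0]

```text
time_s: 27.8
tool_pos: [0.4495, 0.2626, 0.0873]
orientation: [-2.381, -2.047, 0.006]
force: [-6.1, -1.7, 8.0]
gripper_width: 0.0192
gripper_force: 30.0
```

Request:
send_rows:
  motion:
    - [1,0.0001,0.0005,0,0,0,0]
    - [1,0,0,0,0,0,0]

```text
time_s: 28.0
tool_pos: [0.4497, 0.2626, 0.0873]
orientation: [-2.381, -2.046, 0.007]
force: [-4.7, -0.8, 8.4]
gripper_width: 0.0192
gripper_force: 30.0
```

Request:
send_rows:
  motion:
    - [1,0,0,0,0,0,0]

```text
time_s: 28.1
tool_pos: [0.4497, 0.2626, 0.0873]
orientation: [-2.381, -2.046, 0.006]
force: [-4.4, -0.9, 8.8]
gripper_width: 0.0192
gripper_force: 30.0
```

Request:
send_rows:
  motion:
    - [-0.5,0,0,0,0,0,0]
    - [-0.5,0,0,0,0,0,0]
    - [-0.5,0,0,0,0,0,0]
    - [-0.5,0,0,0,0,0,0]
    - [-0.5,0,0,-0.02,0,0,0]

```text
time_s: 28.6
tool_pos: [0.4505, 0.2622, 0.1048]
orientation: [-2.382, -2.047, 0.008]
force: [-0.3, -0.3, 0.4]
gripper_width: 0.0559
gripper_force: 0.0
```

Request:
send_rows:
  motion:
    - [-0.5,0,0,-0.04,0,0,0]
    - [-0.5,0,0,-0.05,0,0,0]
    - [-0.5,-0.05,0,0,0,0,0]
    - [-0.5,-0.05,0,0,0,0,0]
    - [-0.5,-0.05,0,0,0,0,0]

```text
time_s: 29.1
tool_pos: [0.4297, 0.1135, 0.1974]
orientation: [2.379, 2.049, 0.002]
force: [0.5, -0.5, 1.1]
gripper_width: 0.0704
gripper_force: 0.0
```

Request:
send_rows:
  motion:
    - [-0.5,-0.05,0,0,0,0,0]
    - [-0.5,-0.05,0,0,0,0,0]
    - [-0.5,0,0,0,0,0,0]
    - [-0.5,0,0,0,0,0,0]

```text
time_s: 29.5
tool_pos: [0.4148, 0.0149, 0.197]
orientation: [2.387, 2.043, 0.001]
force: [0.4, -0.3, 0.2]
gripper_width: 0.0704
gripper_force: 0.0
```

```bash
python3 - <<'E'
from h import *
a=cams.capture("scene");b=cams.capture("top")
o=np.zeros((600,800,3),np.uint8)
o[:,:400]=cv2.resize(a[140:230,140:200],(400,600),interpolation=cv2.INTER_CUBIC)
o[:300,400:]=cv2.resize(b[150:240,90:210],(400,300),interpolation=cv2.INTER_CUBIC)
cv2.imwrite("pics/c7.png",o)
for n in("cup","beaker"):print(n,[(d["position"]) for d in pinpoint(n,"top")[:1]])
E
```

```text
cup [[387.7, 172.6]]
beaker [[301.8, 190.5]]
```

View pics/c7.png

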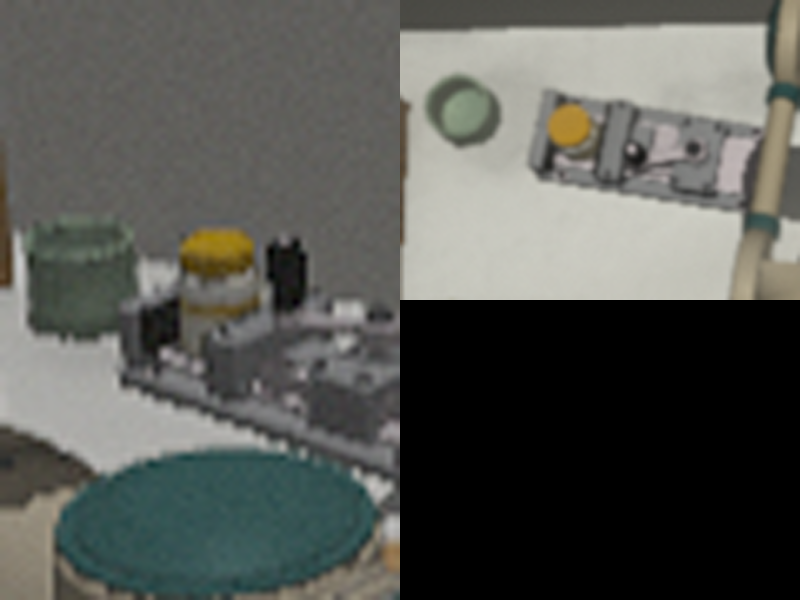

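```bash
python3 -c "
from h import *
print(order.job_done())"
```

```text
the job is handed in; nothing more can be done
None
```

The right vise is the worn one (about 33 mm of free play at the grip, against about 9 mm on the left), so the jar now stands upright on the left vise's bed, clamped at an estimated 10 N, and I never went near the two cups; the job is handed in.

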